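Fit the sprung probe carrier across a horn antenna and drop the probe through its eyelet

ROBOT

A 7-joint arm with a two-finger parallel gripper is mounted at the origin on the work surface. World frame = base frame: x ahead of the robot, y to its left, z up, the work surface at z = 0. Lengths are in mm, angles in rad, forces in N, time in s.
With the tool pointing down it reaches from about 425 to 925 mm from the base axis. Payload 6.8 kg.
Tool frame: the origin (TCP) lies on the centre line of the jaws, within the pads' length; the fingertips stand manip.tip_extent ahead of it and the grasp point (between the pads) lies 5 mm behind it (manip.tip_extent is the distance from the TCP to the fingertips, in mm); z points along the fingers, y is the direction in which the jaws open and shut (so a half turn about z gives the same grasp; the last joint's range is limited). The gripper opens to 85 mm and grips with 20 to 120 N. Pads are 22 mm wide; open, the fingers measure 114 mm over their backs; the gripper's body (76 mm by 85 mm) begins 54 mm behind the grasp point. The pads swing forward as they close: fully open they stand 13 mm farther back than shut.
Start: joints at [-1.456, 0.477, 0.022, 1.555, -0.011, 1.109, -0.083], TCP at [149.144, 658.334, 245.308] pointing down, gripper open.
Joint ranges: [-2.96, 2.96], [-0.34, 2.1], [-1.41, 1.46], [0.24, 2.44], [-1.37, 4.51], [0.17, 1.92], [-2.96, 2.96]. Speed limits (rad/s): [2.39, 2.39, 3.14, 3.14, 3.14, 3.14, 3.14].

INTERFACE

Orientations are given as [roll, pitch, yaw] about the fixed x, y, z axes, in that order (R = Rz(yaw) Ry(pitch) Rx(roll)).
In Python, from plant import manip gives the robot as it stands. The module is installed in compiled form; this text tells all that it offers.
- The arm moves only by the tool drive_tool, never from a script. Its argument "rows" is a list of rows, each a list of 7 numbers: the closure, from 0 (fully open) to 1 (shut), then the shift along the world's x, y, z in mm, then the turn, a rotation vector about the world's x, y, z in degrees. In form: [[grip, x, y, z, rx, ry, rz], ...]. A call has 1 to 5 rows; each row is the pose to reach, as a shift and turn from the pose commanded when the call began; what a row does not reach only later rows make up. A row lasts 1/10 s, in which the tool goes at most 50 mm and 8.59 degrees, less where a joint would pass 70% of its speed; a pose out of reach is approached as far as the arm can. A call with a gripper value outside its range is refused whole. The fingers move at their own pace and stop on an object; "force" is the grip in N (left out, the last holds). Time passes only in rows, so rows that repeat a pose let the fingers close. It gives the time, the measured TCP pose, the force and the opening at its end, in the units of the state.
- manip.read_state(): the state, without advancing time (a new reading comes with each control period).
- manip.get_image(name): name is "side" or "top" or "wrist"; returns the picture (400x640x3 uint8, blue, green, red); there is no depth.
- manip.calibration(name): a dict with "K" (3x3 intrinsics, pixels), "T" (4x4, takes a point from camera to world coordinates); the wrist camera has in their place "T_tool_cam" (4x4, takes a point from camera to tool coordinates, whose origin is the TCP and whose axes are the flange's). Camera axes: x right, y down, z forward; pixel columns grow to the right and rows downward; lengths in mm; the calibration is good to about 2 mm. A picture is of the moment at which its call begins: read the wrist's pose just before it. calibration takes no time and is no camera call.
- manip.job_done(): hands the job in, once; it reports no verdict.
The state is a dict: "t": time; "qpos": joint angles; "joint_velocities": joint speeds; "effort": joint torques, N m; "ee_pos": TCP position; "eef_rot": TCP orientation; "contact_force": force on the tool from outside, world axes, zero at the start; "moment": the same for the moment, N m; "opening": finger opening in mm.
Only numpy, scipy, OpenCV 4.12 (cv2) and the standard library are available. Lean on these libraries where they do the work, as an engineer would, in place of code of your own. Each camera call takes 0.05 s, during which the arm holds its last target. There are 200 camera calls.

TASK

Fit the spring-loaded carrier across the mouth of the brass horn antenna: squeeze its two upright tabs to draw the end plungers in, lower it level between the horn's two lips onto their ledges, and let the plungers spring out into the recesses of both lips. Then take the plain-topped probe rod from the rack (not the square-headed one) and put it down through the carrier's eyelet until its collar rests on the eyelet, and leave it there. Leave the square-headed rod and the other small things on the bench where they are.

Things in the scene. Friction and masses are not known exactly. Their poses are not given: they have to be found in the camera images.
- horn: Fixed brass horn antenna standing mouth up on a dark base plate 150 x 165 mm. Origin: centre of the plate's underside, on the bench; z up. At its +y and -y sides stand two lips (the stops): upright brass plates 80 mm wide in x, 10 thick, inner faces at y = +-61.5 mm, z = 64 to 96 mm; above, a thin lead-in leans outward to z = 110 and y = +-69. Same after a half turn.
- mouth (a point): On the horn's vertical axis, 64 mm over the bench, level with the top of a flat ledge that sticks 11 mm inward from the foot of each lip: here belongs the centre of the carrier's underside. Axes as the horn's. The recess in the middle of each lip is 16 mm wide in x, from z = 64 to 86 mm over the bench, 10 mm deep, bridged above.
- carrier: Loose aluminium bar, 116 mm long (its y), 26 wide (x), 18 high, about 170 g. Origin: centre of the underside; z up. An 8 mm round-tipped steel plunger sticks out 10 mm from each end, 9 mm above the underside. On top stand two steel tabs, 22 mm wide (x), 4 thick, 19 to 52 mm above the underside, outer faces 60 mm apart along y at rest. Same after a half turn.
- eyelet (a point): Top centre of the carrier's eyelet: a vertical through hole of 11 mm in the middle of the bar, between the tabs, with a raised ring 22 mm in outer diameter and 4 mm high (bore 12 mm) around its mouth. The point is 22 mm above the carrier's underside. Axes as the carrier's.
- plunger_a (a joint): Travel of the plunger at the carrier's +y end and the tab on that side, which are one piece: 0 = sprung out, 0.010 m = tab pressed to the middle, plunger flush with the bar's end, at a hard stop (both pressed: 40 mm over the tabs). Spring 3 N at the start, 9 N fully pressed; a 20 N grip on the tabs holds both pressed.
- plunger_b (a joint): The same at the carrier's -y end.
- rack: Fixed grey plastic block 50 mm (x) x 150 mm (y) x 50 mm high, with two upright holes of 10 mm at its y = +35 and -35 mm, 47 mm deep. Origin: centre of the underside. The probe and the square-headed rod stand in the holes, either way round.
- probe: Loose steel probe rod, 60 g, standing upright, 113 mm long. Origin: centre of its lower end; z up along the rod. Shaft 8 mm in diameter with a chamfered tip from 0 to 45 mm; collar disc 20 mm in diameter from 45 to 49 mm; above it a plain cylindrical grip 12 mm in diameter from 49 to 113 mm. In the rack its collar rests on the rack's top, so its lower end is 5 mm above the bench.
- probe_collar (a point): Centre of the underside of the probe's collar, 45 mm above its lower end; meets point eyelet when the probe is home.
- probe_tip (a point): Centre of the probe's lower end.
- square_rod: Loose steel rod like the probe but with a square head 26 x 26 x 10 mm on top (113 to 123 mm). Origin: centre of its lower end. Not to be used; stays in its rack hole.
- adapter: Bystander: brass waveguide adapter on a 40 mm square flange, 40 mm high. Origin: centre of the underside.
- attenuator: Bystander: steel cylinder 24 mm in diameter, 45 mm high, standing. Origin: centre of the underside.
- tape: Bystander: black roll of tape, 60 mm in diameter, 20 mm high, lying flat. Origin: centre of the underside.
- spanner: Bystander: steel spanner 150 mm long lying flat.
- caps_jar: Bystander: jar 56 mm in diameter, 60 mm high.
- duster: Bystander: can 52 mm in diameter, 130 mm high.
Things that resemble listed ones, but are neither listed nor needed, are in the scene too. What is shaped like the horn but red is not meant.

How it is judged:
By the outcome, as a careful person would: the job done as asked, in the order asked, and still so for the second after the job is handed in, with the robot touching nothing.
It also fails if it takes over 56 s, if anything falls off the work surface, if the arm or the gripper's body presses on something with over 40 N, if the wrist force passes 120 N, or if a joint passes its speed limit or range.

## Working session

There is one attempt and no reset: what is moved stays moved. The work goes in short steps, Python scripts to look and compute and a tool call to move; the robot and the scene stay as the last step left them, time stands still between calls to the robot, and variables do not carry over. Pictures are saved under pics/ and viewed, about 8 in all and at most 12, crops included, and the job is handed in when it is done.

Besides the shell and the picture viewer there is one more tool, called after ">>>" in YAML: its name, and indented under it one key for each argument. drive_tool: Moves the arm, as the interface text tells. Its arguments: {"type":"object","properties":{"rows":{"type":"array"},"force":{"type":"number"}},"required":["rows"]}

```bash
mkdir -p pics; python3 - <<'E'
from plant import manip
import cv2,numpy as np
np.set_printoptions(precision=3,suppress=True)
s=manip.read_state();print(s); print(manip.tip_extent)
for n in("side","top","wrist"):
    im=manip.get_image(n);cv2.imwrite(f"pics/{n}0.png",im);c=manip.calibration(n);print(n,c)
E
```

```text
{'t': 0.0, 'qpos': array([-1.456,  0.478,  0.022,  1.556, -0.012,  1.109, -0.083]), 'joint_velocities': array([-0.   ,  0.   , -0.   ,  0.002, -0.001, -0.   , -0.001]), 'effort': array([  0.001, -59.643,   1.608, -28.12 ,   0.012,   0.009,  -0.   ]), 'ee_pos': array([149.03 , 657.766, 244.342]), 'eef_rot': array([-3.14 ,  0.   ,  2.919]), 'contact_force': array([-0.347, -0.262,  0.072]), 'moment': array([-0.047,  0.039,  0.004]), 'opening': 85.25999450155894}
14.0
side {'K': array([[417.389,   0.   , 318.878],
       [  0.   , 417.389, 186.136],
       [  0.   ,   0.   ,   1.   ]]), 'T': array([[   0.955,   -0.195,    0.222,  303.658],
       [  -0.296,   -0.631,    0.717, -807.359],
       [   0.001,   -0.751,   -0.66 ,  824.489],
       [   0.   ,    0.   ,    0.   ,    1.   ]])}
top {'K': array([[414.962,   0.   , 316.708],
       [  0.   , 414.962, 206.041],
       [  0.   ,   0.   ,   1.   ]]), 'T': array([[  -0.006,   -0.996,    0.085,  477.438],
       [  -1.   ,    0.004,   -0.021,   26.465],
       [   0.021,   -0.085,   -0.996, 1291.889],
       [   0.   ,    0.   ,    0.   ,    1.   ]])}
wrist {'K': array([[280.531,   0.   , 322.141],
       [  0.   , 280.531, 196.518],
       [  0.   ,   0.   ,   1.   ]]), 'T_tool_cam': array([[  -0.   ,   -0.951,   -0.308,   78.951],
       [   1.   ,   -0.   ,   -0.   ,   -0.066],
       [   0.   ,   -0.308,    0.951, -128.053],
       [   0.   ,    0.   ,    0.   ,    1.   ]])}
```

View pics/top0.png

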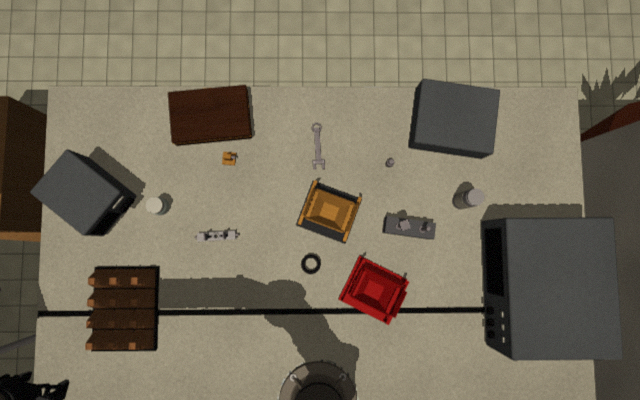

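View pics/side0.png

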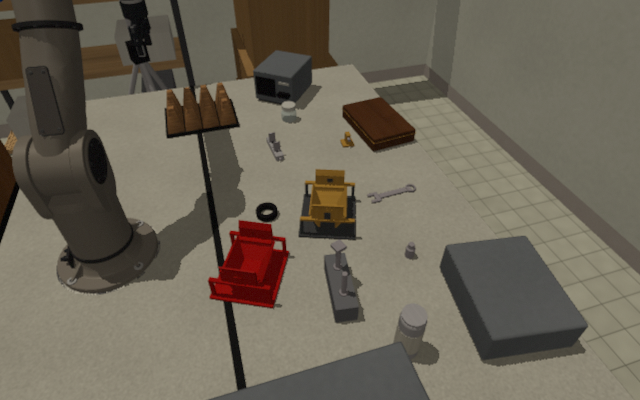

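The top view shows these candidates:
- **Horn:** brass one at (330,210). The red one at (374,288) isn't meant.
- **Carrier:** (217,236).
- **Rack:** (409,224), with two rods.

I'll confirm the rods and carrier in one enlarged crop and get coarse positions.

```bash
cat > h.py <<'E'
from plant import manip
import cv2,numpy as np
from scipy.spatial.transform import Rotation as R
np.set_printoptions(precision=2,suppress=True)
def camT(n,s=None):
    c=manip.calibration(n)
    if n!="wrist": return c["K"],c["T"]
    s=s or manip.read_state(); T=np.eye(4); T[:3,:3]=R.from_euler("xyz",s["eef_rot"]).as_matrix(); T[:3,3]=s["ee_pos"]
    return c["K"],T@c["T_tool_cam"]
def cast(KT,uv,z):
    K,T=KT; d=T[:3,:3]@np.linalg.solve(K,[uv[0],uv[1],1]); o=T[:3,3]
    return o+d*(z-o[2])/d[2]
def proj(KT,p):
    K,T=KT; q=K@(T[:3,:3].T@(np.array(p,float)-T[:3,3])); return q[:2]/q[2]
E
python3 - <<'E'
from h import *
t=camT("top")
for n,uv,z in [("carrier",(217,236),18),("horn",(330,211),50),("horn base corners",(297,230),0),("",(345,242),0),("",(362,198),0),("rackcorners",(384,235),50),("",(434,238),50),("",(436,214),50),("",(388,211),50),("rod1",(403,224),118),("rod2",(425,226),118)]: print(n,uv,cast(t,uv,z))
a=cv2.imread("pics/top0.png");b=cv2.imread("pics/side0.png")
f=lambda i,x,y,w,h,W,H:cv2.resize(i[y:y+h,x:x+w],(W,H),interpolation=cv2.INTER_CUBIC)
cv2.imwrite("pics/c1.png",np.vstack([np.hstack([f(a,180,215,75,50,400,267),f(a,375,200,75,50,400,267)]),np.hstack([f(b,255,120,60,50,400,333),f(b,310,235,60,50,400,333)])]))
E
```

```text
carrier (217, 236) [495.73 303.48  18.  ]
horn (330, 211) [568.24 -40.15  50.  ]
horn base corners (297, 230) [513.17  60.31   0.  ]
 (345, 242) [475.12 -88.63   0.  ]
 (362, 198) [ 612.34 -143.68    0.  ]
rackcorners (384, 235) [ 495.4  -201.48   50.  ]
 (434, 238) [ 485.56 -351.97   50.  ]
 (436, 214) [ 557.73 -360.23   50.  ]
 (388, 211) [ 567.45 -215.01   50.  ]
rod1 (403, 224) [ 525.29 -243.81  118.  ]
rod2 (425, 226) [ 519.29 -306.53  118.  ]
```

View pics/c1.png

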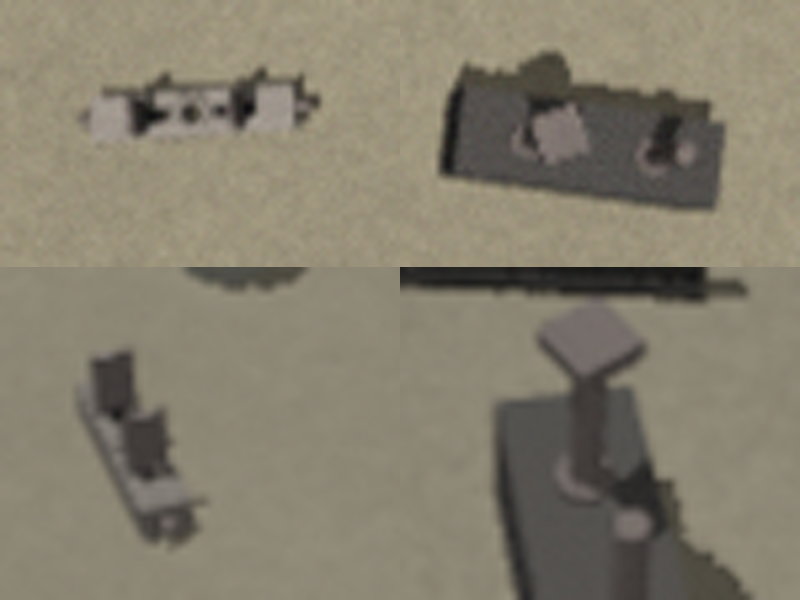

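The crop shows the carrier lying near-parallel to y with both tabs up. The square-headed rod is at top px (405,225) and the plain-topped probe at (428,228), on the rack's −y side. The plain top is the one to take. I'm moving over the carrier for a wrist look.

>>> drive_tool:
  rows:
    - [0, 35, -36, 0, 0, 0, 4]
    - [0, 70, -72, 0, 0, 0, 8]
    - [0, 105, -108, 0, 0, 0, 12]
    - [0, 140, -144, 0, 0, 0, 17]
    - [0, 175, -180, 0, 0, 0, 17]
  force: 30

```text
t: 0.65
ee_pos: [324.5, 477.3, 245.2]
eef_rot: [-3.141, -0.0, -3.065]
contact_force: [0.4, 0.6, 0.4]
opening: 85.7
```

>>> drive_tool:
  rows:
    - [0, 34, -35, -8, 0, 0, 0]
    - [0, 68, -70, -16, 0, 0, 0]
    - [0, 102, -105, -24, 0, 0, 0]
    - [0, 136, -140, -32, 0, 0, 0]
    - [0, 172, -175, -40, 0, 0, 0]

```text
t: 1.15
ee_pos: [495.7, 303.0, 205.1]
eef_rot: [3.142, -0.0, -3.067]
contact_force: [0.2, 1.4, -0.4]
opening: 85.7
```

>>> drive_tool:
  rows:
    - [0, 0, 0, 0, 0, 0, 0]
    - [0, 0, 0, 0, 0, 0, 0]

```text
t: 1.35
ee_pos: [495.5, 303.1, 205.0]
eef_rot: [-3.141, -0.001, -3.071]
contact_force: [1.1, 1.2, -0.2]
opening: 85.6
```

```bash
python3 - <<'E'
from h import *
s=manip.read_state();print(s["t"],s["ee_pos"],s["eef_rot"],s["contact_force"])
cv2.imwrite("pics/w1.png",manip.get_image("wrist"))
E
```

```text
1.35 [495.52 303.11 204.96] [-3.14 -0.   -3.07] [ 1.05  1.18 -0.25]
```

View pics/w1.png

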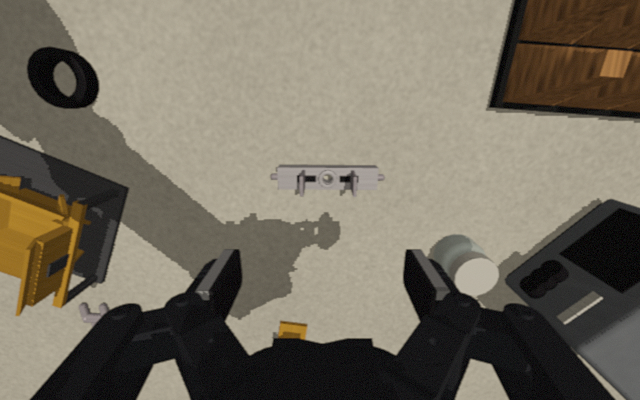

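The wrist view shows the carrier at centre, with the eyelet at (327,178) and plunger tips at (272,177) and (384,177). I'll measure these more closely.

```bash
python3 - <<'E'
from h import *
k=camT("wrist"); im=cv2.imread("pics/w1.png")
e=cast(k,(327,178.5),22);a=cast(k,(271.5,177.5),9);b=cast(k,(384,177),9)
print(e,a,b,(a+b)/2,np.degrees(np.arctan2(-(b-a)[0],(b-a)[1])),np.linalg.norm(b-a))
ty=manip.read_state()["eef_rot"][2];print("jaw yaw",np.degrees(np.arctan2(-np.sin(ty),-np.cos(ty))))
cv2.imwrite("pics/w1c.png",cv2.resize(im[155:205,262:394],None,fx=6,fy=6,interpolation=cv2.INTER_CUBIC))
# horn mouth in this view, top estimate kept
E
```

```text
[494.16 310.32  22.  ] [501.06 244.9    9.  ] [490.64 378.19   9.  ] [495.85 311.55   9.  ] 4.46846441992508 133.70067117181335
jaw yaw 4.212304692671809
```

View pics/w1c.png

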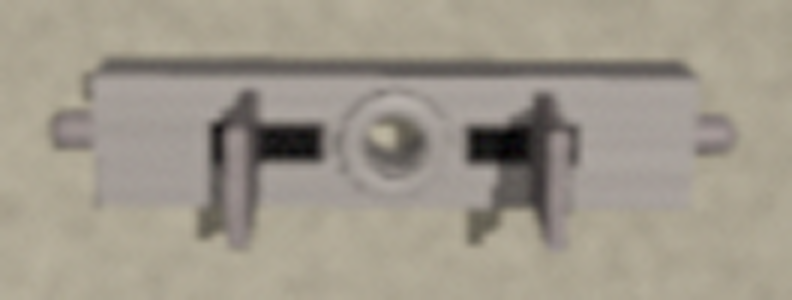

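The jaws match the carrier's yaw to about 0.3°, and its centre is near (495,311). Descending and squeezing the tabs.

>>> drive_tool:
  rows:
    - [0, -0.5, 8, -35, 0, 0, 0]
    - [0, -0.5, 8, -70, 0, 0, 0]
    - [0, -0.5, 8, -105, 0, 0, 0]
    - [0, -0.5, 8, -140, 0, 0, 0]
    - [0, -0.5, 8, -155, 0, 0, 0]

```text
t: 1.9
ee_pos: [491.3, 313.6, 47.6]
eef_rot: [-3.14, -0.004, -3.064]
contact_force: [-0.4, 0.3, -0.3]
opening: 85.5
```

>>> drive_tool:
  rows:
    - [0, 0, 0, -8, 0, 0, 0]
    - [0, 0, 0, -14, 0, 0, 0]
    - [0.2, 0, 0, -14, 0, 0, 0]
    - [0.3, 0, 0, -14, 0, 0, 0]
    - [0.4, 0, 0, -14, 0, 0, 0]
  force: 40

```text
t: 2.4
ee_pos: [495.3, 313.3, 38.2]
eef_rot: [3.14, 0.002, -3.068]
contact_force: [-1.3, -0.7, 6.0]
opening: 51.2
```

>>> drive_tool:
  rows:
    - [0.6, 0, 0, 0, 0, 0, 0]
    - [0.8, 0, 0, 0, 0, 0, 0]
    - [1, 0, 0, 0, 0, 0, 0]
    - [1, 0, 0, 0, 0, 0, 0]
    - [1, 0, 0, 0, 0, 0, 0]
  force: 40

```text
t: 2.9
ee_pos: [495.7, 313.1, 39.3]
eef_rot: [3.14, 0.003, -3.068]
contact_force: [-3.5, -2.1, 15.4]
opening: 38.0
```

>>> drive_tool:
  rows:
    - [1, 0, 0, 5, 0, 0, 0]
    - [1, 0, 0, 20, 0, 0, 0]
    - [1, 0, 0, 50, 0, 0, 0]
    - [1, 0, 0, 90, 0, 0, 0]
    - [1, 0, 0, 130, 0, 0, 0]

```text
t: 3.4
ee_pos: [493.9, 312.4, 168.5]
eef_rot: [-3.141, -0.0, -3.068]
contact_force: [0.3, -0.1, -2.2]
opening: 37.7
```

>>> drive_tool:
  rows:
    - [1, 15, -20, 30, 0, 0, 0]
    - [1, 35, -55, 60, 0, 0, 0]
    - [1, 55, -95, 64, 0, 0, 0]
    - [1, 75, -135, 64, 0, 0, 0]
    - [1, 95, -170, 64, 0, 0, 0]

```text
t: 3.9
ee_pos: [589.9, 140.3, 232.2]
eef_rot: [3.141, 0.002, -3.069]
contact_force: [0.7, 0.7, -2.1]
opening: 37.4
```

>>> drive_tool:
  rows:
    - [1, 15, -45, 0, 0, 0, 0]
    - [1, 30, -90, 0, 0, 0, 0]
    - [1, 45, -135, 0, 0, 0, 0]
    - [1, 50, -160, 0, 0, 0, 0]
    - [1, 50, -170, 0, 0, 0, 0]

```text
t: 4.4
ee_pos: [639.4, -31.9, 231.4]
eef_rot: [-3.14, 0.001, -3.073]
contact_force: [0.4, 0.3, -2.2]
opening: 37.3
```

>>> drive_tool:
  rows:
    - [1, 0, 0, 0, 0, 0, 0]
    - [1, 0, 0, 0, 0, 0, 0]

```text
t: 4.6
ee_pos: [639.0, -25.1, 230.7]
eef_rot: [3.14, -0.0, -3.066]
contact_force: [-0.0, 0.1, -1.1]
opening: 37.3
```

```bash
python3 - <<'E'
from h import *
s=manip.read_state();print(s["t"],s["ee_pos"],s["eef_rot"],s["contact_force"],s["opening"])
im=manip.get_image("wrist");cv2.imwrite("pics/w2.png",im)
np.save("w2.npy",np.r_[s["ee_pos"],s["eef_rot"]])
E
```

```text
4.6 [638.99 -25.09 230.7 ] [ 3.14 -0.   -3.07] [-0.03  0.11 -1.07] 37.293975195921135
```

View pics/w2.png

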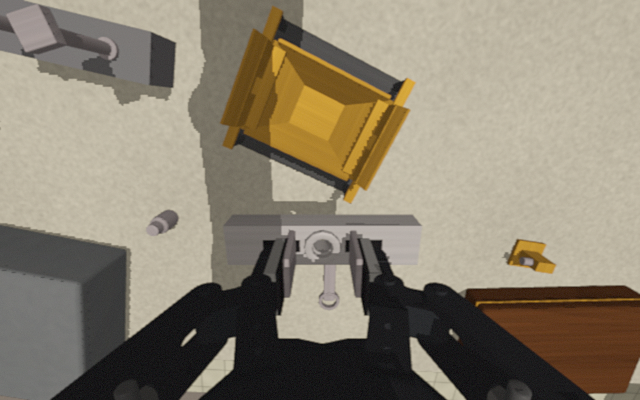

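The carrier is held level with both plungers flush: eyelet at (321,246), bar from 224 to 421. The horn's lips are at upper centre. I'll enlarge that for corners.

```bash
python3 - <<'E'
from h import *
im=cv2.imread("pics/w2.png")[0:210,215:425]
im=cv2.resize(im,(600,600),interpolation=cv2.INTER_CUBIC)
cv2.imwrite("pics/w2c.png",im)
E
```

```text
(no output)
```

View pics/w2c.png

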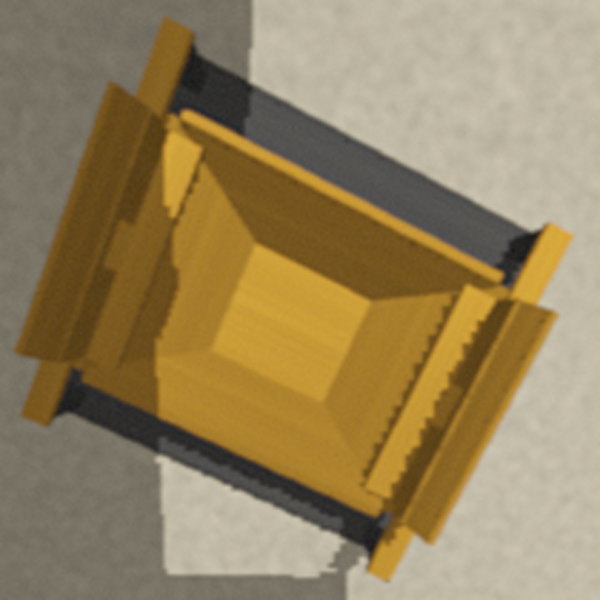

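```bash
python3 - <<'E'
from h import *
p=np.load("w2.npy"); k=camT("wrist",dict(ee_pos=p[:3],eef_rot=p[3:]))
P=[cast(k,(215+.35*u,.35*v),110) for u,v in [(110,85),(17,352),(557,312),(432,543)]]
for q in P: print(q)
print(np.linalg.norm(P[0]-P[1]),np.linalg.norm(P[2]-P[3]),"width",np.linalg.norm((P[0]+P[1]-P[2]-P[3])/2))
c=sum(P)/4; d=(P[2]+P[3]-P[0]-P[1]); e=P[0]+P[2]-P[1]-P[3]
an=lambda d:np.degrees(np.arctan2(-d[0],d[1]))
print("centre",c,"yaw",an(d),"from lips",np.degrees(np.arctan2(-e[1],-e[0])))
# uprights bar ends: (165,20)/(190,35) etc
for z in(40,45): print("eyelet grip",cast(k,(321.5,246),p[2]-z+0), p[:2])
# eyelet: tcp z ~ underside+? 
E
```

```text
[508.08 -88.74 110.  ]
[ 581.15 -116.56  110.  ]
[557.48  43.4  110.  ]
[631.27  15.3  110.  ]
78.18894896673638 78.95984526099659 width 141.06894715235
centre [569.49 -36.65 110.  ] yaw -20.652873104505417 from lips -20.843285042565192
eyelet grip [649.22 -24.79 190.7 ] [638.99 -25.09]
eyelet grip [651.87 -24.59 185.7 ] [638.99 -25.09]
```

Horn centre is about (569.5, −36.7), yaw −20.7°. Moving above it at an underside height of about 125 mm, then checking.

>>> drive_tool:
  rows:
    - [1, -20, -3, 0, 0, 0, -7]
    - [1, -40, -6, 0, 0, 0, -14]
    - [1, -55, -9, -5, 0, 0, -21]
    - [1, -67.5, -12, -20, 0, 0, -25]
    - [1, -67.5, -12, -50, 0, 0, -25]

```text
t: 5.15
ee_pos: [571.9, -37.4, 182.2]
eef_rot: [3.139, 0.003, 2.78]
contact_force: [0.9, -0.2, -0.9]
opening: 37.0
```

>>> drive_tool:
  rows:
    - [1, 0, 0, -10, 0, 0, 0]
    - [1, 0, 0, -14, 0, 0, 0]
    - [1, 0, 0, -14, 0, 0, 0]
    - [1, 0, 0, -14, 0, 0, 0]

```text
t: 5.55
ee_pos: [572.8, -39.0, 167.4]
eef_rot: [3.141, 0.001, 2.78]
contact_force: [0.6, -0.3, -2.6]
opening: 37.1
```

```bash
python3 - <<'E'
from h import *
s=manip.read_state();print(s["t"],s["ee_pos"],s["eef_rot"],s["contact_force"],s["opening"])
im=manip.get_image("wrist");cv2.imwrite("pics/w3.png",im)
np.save("w3.npy",np.r_[s["ee_pos"],s["eef_rot"]])
k=camT("wrist",s)
y=np.radians(-20.7);X=np.array([np.cos(y),np.sin(y),0]);Y=np.array([-np.sin(y),np.cos(y),0])
for a in(-40,40):
  for b in(-69,69):
    q=proj(k,np.array([569.5,-36.7,110])+a*X+b*Y).astype(int); cv2.circle(im,tuple(map(int,q)),3,(255,0,255),1)
cv2.imwrite("pics/w3c.png",cv2.resize(im[100:400,120:520],(800,600)))
E
```

```text
5.55 [572.78 -38.96 167.42] [3.14 0.   2.78] [ 0.65 -0.34 -2.56] 37.14978509514261
```

View pics/w3c.png

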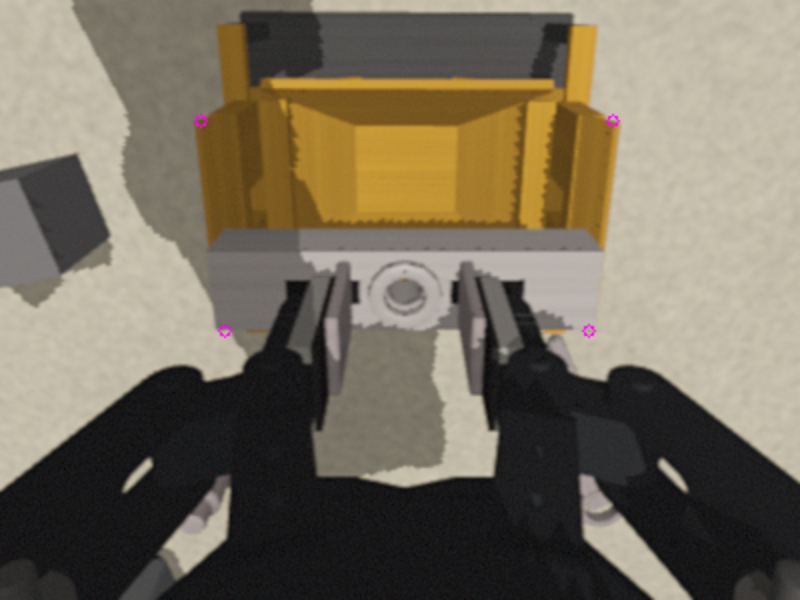

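Alignment is good: lip corners at crop (196,122) and (620,122), bar 209–603. I'll apply a trim of about 1.5 mm and lower.

>>> drive_tool:
  rows:
    - [1, -1.2, 1.4, 0, 0, 0, 0]
    - [1, -1.2, 1.4, -12, 0, 0, 0]
    - [1, -1.2, 1.4, -24, 0, 0, 0]
    - [1, -1.2, 1.4, -34, 0, 0, 0]
    - [1, -1.2, 1.4, -40, 0, 0, 0]

```text
t: 6.1
ee_pos: [569.7, -38.0, 124.7]
eef_rot: [-3.141, -0.002, 2.779]
contact_force: [0.8, -0.5, -2.1]
opening: 37.7
```

>>> drive_tool:
  rows:
    - [1, 0, 0, -4, 0, 0, 0]
    - [1, 0, 0, -8, 0, 0, 0]
    - [1, 0, 0, -12, 0, 0, 0]
    - [1, 0, 0, -16, 0, 0, 0]
    - [1, 0, 0, -19, 0, 0, 0]

```text
t: 6.6
ee_pos: [570.7, -37.9, 107.2]
eef_rot: [3.141, 0.0, 2.779]
contact_force: [-0.2, -0.9, -1.8]
opening: 37.8
```

>>> drive_tool:
  rows:
    - [1, 0, 0, -2, 0, 0, 0]
    - [1, 0, 0, -3, 0, 0, 0]
    - [1, 0, 0, -4, 0, 0, 0]
    - [1, 0, 0, -4, 0, 0, 0]

```text
t: 7.0
ee_pos: [570.8, -37.9, 103.6]
eef_rot: [3.141, 0.0, 2.779]
contact_force: [-0.1, 0.2, -1.5]
opening: 37.8
```

Still hanging free of contact, and close to the ledges. Continuing until contact.

>>> drive_tool:
  rows:
    - [1, 0, 0, -1, 0, 0, 0]
    - [1, 0, 0, -2, 0, 0, 0]
    - [1, 0, 0, -2, 0, 0, 0]

```text
t: 7.3
ee_pos: [570.9, -38.0, 103.4]
eef_rot: [3.141, 0.0, 2.779]
contact_force: [-6.0, 0.5, 16.8]
opening: 37.6
```

>>> drive_tool:
  rows:
    - [1, 0, 0, -1, 0, 0, 0]
    - [1, 0, 0, -2, 0, 0, 0]
    - [1, 0, 0, -2, 0, 0, 0]

```text
t: 7.6
ee_pos: [571.0, -38.1, 103.2]
eef_rot: [3.14, 0.0, 2.779]
contact_force: [-13.3, 1.8, 33.8]
opening: 36.9
```

Contact at TCP z of 103.3, which matches the seat height. Easing up and opening.

>>> drive_tool:
  rows:
    - [1, 0, 0, 2, 0, 0, 0]
    - [0.5, 0, 0, 2, 0, 0, 0]
    - [0.35, 0, 0, 2, 0, 0, 0]
    - [0.2, 0, 0, 2, 0, 0, 0]
    - [0.15, 0, 0, 2, 0, 0, 0]

```text
t: 8.1
ee_pos: [570.6, -37.9, 101.2]
eef_rot: [-3.141, -0.0, 2.779]
contact_force: [-0.0, -0.3, -1.2]
opening: 72.2
```

>>> drive_tool:
  rows:
    - [0.15, 0, 0, 0, 0, 0, 0]
    - [0.15, 0, 0, 0, 0, 0, 0]
    - [0.15, 0, 0, 10, 0, 0, 0]
    - [0.15, 0, 0, 30, 0, 0, 0]
    - [0.15, 0, 0, 65, 0, 0, 0]

```text
t: 8.6
ee_pos: [569.2, -37.9, 166.0]
eef_rot: [-3.14, -0.004, 2.779]
contact_force: [1.1, 0.3, 0.3]
opening: 72.9
```

>>> drive_tool:
  rows:
    - [0.15, 15, -6, 40, 0, 0, 0]
    - [0.1, 40, -15, 60, 0, 0, 0]
    - [0.1, 75, -28, 60, 0, 0, 0]
    - [0.1, 75, -28, 60, 0, 0, 0]

```text
t: 9.0
ee_pos: [649.3, -67.8, 228.3]
eef_rot: [3.141, 0.005, 2.778]
contact_force: [-0.2, -0.8, 0.5]
opening: 76.7
```

```bash
python3 - <<'E'
from h import *
s=manip.read_state();print(s["t"],s["ee_pos"],s["eef_rot"],s["contact_force"],s["opening"])
im=manip.get_image("wrist");cv2.imwrite("pics/w4.png",im)
np.save("w4.npy",np.r_[s["ee_pos"],s["eef_rot"]])
cv2.imwrite("pics/w4c.png",cv2.resize(im[0:260,120:520],(800,520)))
E
```

```text
9.0 [649.26 -67.8  228.31] [3.14 0.01 2.78] [-0.19 -0.78  0.55] 76.65102831757423
```

View pics/w4c.png

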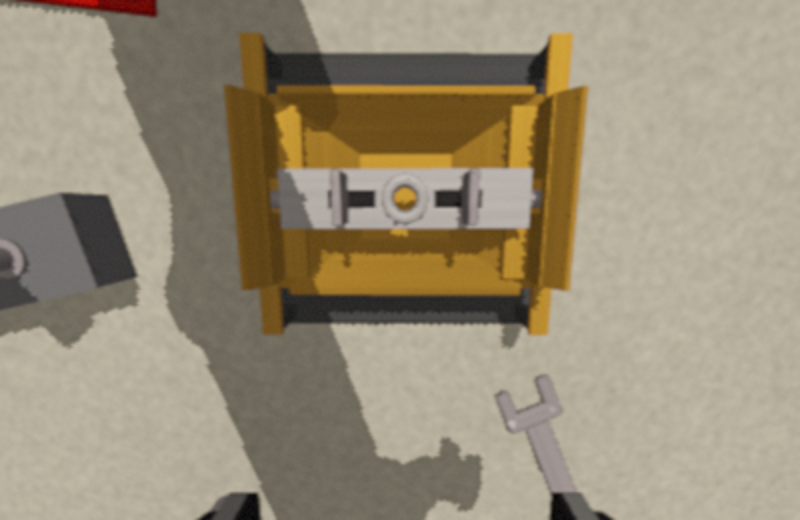

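The carrier is seated across the mouth and both plungers run into the lip recesses, at crop (272,198) and (540,198). The eyelet is at (404.5,199). Next I'll look at the rack.

>>> drive_tool:
  rows:
    - [0.4, -15, -45, 0, 0, 0, 0]
    - [0.5, -30, -90, 0, 0, 0, 0]
    - [0.5, -45, -135, 0, 0, 0, 0]
    - [0.5, -60, -180, 0, 0, 0, 0]
    - [0.5, -75, -220, 0, 0, 0, 0]

```text
t: 9.55
ee_pos: [568.6, -287.4, 226.7]
eef_rot: [3.141, -0.001, 2.778]
contact_force: [-0.2, -0.3, 1.1]
opening: 42.6
```

>>> drive_tool:
  rows:
    - [0.5, -15, -37, 10, 0, 0, 0]
    - [0.5, -15, -37, 10, 0, 0, 0]
    - [0.5, -15, -37, 10, 0, 0, 0]

```text
t: 9.85
ee_pos: [554.4, -323.5, 236.8]
eef_rot: [3.141, -0.0, 2.777]
contact_force: [0.9, 1.0, -1.0]
opening: 42.9
```

```bash
python3 - <<'E'
from h import *
p=np.load("w4.npy"); k=camT("wrist",dict(ee_pos=p[:3],eef_rot=p[3:]))
print("eyelet",cast(k,(322.2,99.5),86), "tab/bar mid check", cast(k,(120+406/2,198/2),82))
s=manip.read_state();print(s["t"],s["ee_pos"],s["eef_rot"],s["contact_force"],s["opening"])
im=manip.get_image("wrist");cv2.imwrite("pics/w5.png",im)
np.save("w5.npy",np.r_[s["ee_pos"],s["eef_rot"]])
cv2.imwrite("pics/w5c.png",cv2.resize(im[40:300,120:520],(800,520)))
E
```

```text
eyelet [571.25 -38.06  86.  ] tab/bar mid check [571.05 -37.19  82.  ]
9.85 [ 554.36 -323.47  236.83] [ 3.14 -0.    2.78] [ 0.93  0.95 -1.01] 42.93614887873276
```

View pics/w5c.png

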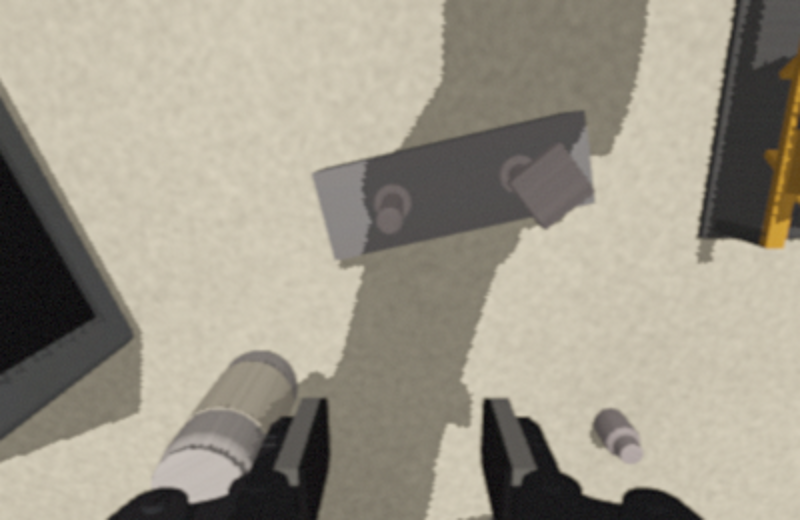

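The plain probe's top is at crop (389,218) and its collar at (392,206). The square head is at (552,185), and the duster at lower left.

```bash
python3 - <<'E'
from h import *
p=np.load("w5.npy"); k=camT("wrist",dict(ee_pos=p[:3],eef_rot=p[3:]))
f=lambda u,v,z:cast(k,(120+u/2,40+v/2),z)
print("top",f(389,218,118),"collar",f(392,206,54),"sq",f(552,185,128),"duster top",f(203,480,130),"base",f(262,368,0))
cs=[f(316,173,50),f(585,112,50),f(594,202,50),f(337,262,50)];print(cs,sum(cs)/4)
E
```

```text
top [ 512.02 -314.47  118.  ] collar [ 514.64 -315.49   54.  ] sq [ 522.15 -245.81  128.  ] duster top [ 596.52 -444.52  130.  ] base [ 593.26 -445.84    0.  ]
[array([ 483.65, -348.01,   50.  ]), array([ 505.67, -202.56,   50.  ]), array([ 553.02, -210.33,   50.  ]), array([ 533.42, -356.73,   50.  ])] [ 518.94 -279.41   50.  ]
```

Probe at about (513.3, −314.5). Moving over it and descending with the jaws half open.

>>> drive_tool:
  rows:
    - [0.5, -20, 4, 0, 0, 0, 0]
    - [0.5, -41, 9, 0, 0, 0, 0]
    - [0.5, -41, 9, -20, 0, 0, 0]
    - [0.5, -41, 9, -60, 0, 0, 0]
    - [0.5, -41, 9, -95, 0, 0, 0]

```text
t: 10.4
ee_pos: [515.6, -311.1, 140.4]
eef_rot: [3.14, 0.0, 2.783]
contact_force: [0.4, 0.3, -0.8]
opening: 42.7
```

>>> drive_tool:
  rows:
    - [0.5, 0, 0, -15, 0, 0, 0]
    - [0.5, 0, 0, -28, 0, 0, 0]
    - [0.5, 0, 0, -38, 0, 0, 0]
    - [0.5, 0, 0, -40, 0, 0, 0]
    - [0.5, 0, 0, -40, 0, 0, 0]

```text
t: 10.9
ee_pos: [515.1, -314.2, 102.0]
eef_rot: [-3.142, 0.001, 2.779]
contact_force: [-0.1, 0.4, 0.2]
opening: 42.0
```

>>> drive_tool:
  rows:
    - [0.65, 0, 0, 0, 0, 0, 0]
    - [0.75, 0, 0, 0, 0, 0, 0]
    - [0.85, 0, 0, 0, 0, 0, 0]
    - [1, 0, 0, 0, 0, 0, 0]
    - [1, 0, 0, 0, 0, 0, 0]
  force: 30

```text
t: 11.4
ee_pos: [514.9, -314.3, 102.0]
eef_rot: [-3.141, 0.001, 2.779]
contact_force: [-1.0, 0.4, 4.0]
opening: 11.2
```

>>> drive_tool:
  rows:
    - [1, 0, 0, 0, 0, 0, 0]
    - [1, 0, 0, 0, 0, 0, 0]
  force: 40

```text
t: 11.6
ee_pos: [514.9, -314.3, 102.0]
eef_rot: [-3.141, 0.001, 2.779]
contact_force: [0.4, 0.1, 6.0]
opening: 11.0
```

>>> drive_tool:
  rows:
    - [1, 0, 0, 10, 0, 0, 0]
    - [1, 0, 0, 40, 0, 0, 0]
    - [1, 0, 0, 80, 0, 0, 0]
    - [1, 0, 0, 120, 0, 0, 0]
    - [1, 0, 0, 140, 0, 0, 0]

```text
t: 12.1
ee_pos: [515.4, -314.6, 245.3]
eef_rot: [-3.142, 0.004, 2.779]
contact_force: [0.4, -0.3, -1.2]
opening: 10.3
```

>>> drive_tool:
  rows:
    - [1, 5, 20, 5, 0, 0, 0]
    - [1, 14, 60, 5, 0, 0, 0]
    - [1, 23, 105, 5, 0, 0, 0]
    - [1, 32, 150, 5, 0, 0, 0]
    - [1, 41, 190, 5, 0, 0, 0]

```text
t: 12.6
ee_pos: [555.3, -121.3, 246.6]
eef_rot: [3.141, -0.001, 2.78]
contact_force: [1.9, 0.0, -0.3]
opening: 10.4
```

>>> drive_tool:
  rows:
    - [1, 7, 35, 0, 0, 0, 0]
    - [1, 13, 65, 0, 0, 0, 0]
    - [1, 16.5, 86, 0, 0, 0, 0]
    - [1, 16.5, 86, -3, 0, 0, 0]
    - [1, 16.5, 86, -3, 0, 0, 0]

```text
t: 13.1
ee_pos: [571.5, -37.9, 243.0]
eef_rot: [-3.141, -0.001, 2.78]
contact_force: [0.3, -1.0, -1.2]
opening: 10.7
```

```bash
python3 - <<'E'
from h import *
s=manip.read_state();print(s["t"],s["ee_pos"],s["eef_rot"],s["contact_force"],s["opening"])
im=manip.get_image("wrist");cv2.imwrite("pics/w6.png",im)
np.save("w6.npy",np.r_[s["ee_pos"],s["eef_rot"]])
k=camT("wrist",s)
for q in([571.25,-37.9,86],[*s["ee_pos"][:2],s["ee_pos"][2]-97],[*s["ee_pos"][:2],s["ee_pos"][2]-52]): print(proj(k,q))
cv2.imwrite("pics/w6c.png",cv2.resize(im[60:320,220:420],(600,780))[:600])
E
```

```text
13.1 [571.46 -37.9  243.05] [-3.14 -0.    2.78] [ 0.27 -1.   -1.2 ] 10.661728561542999
[322.25 184.36]
[322.31 203.37]
[322.28 224.69]
```

View pics/w6c.png

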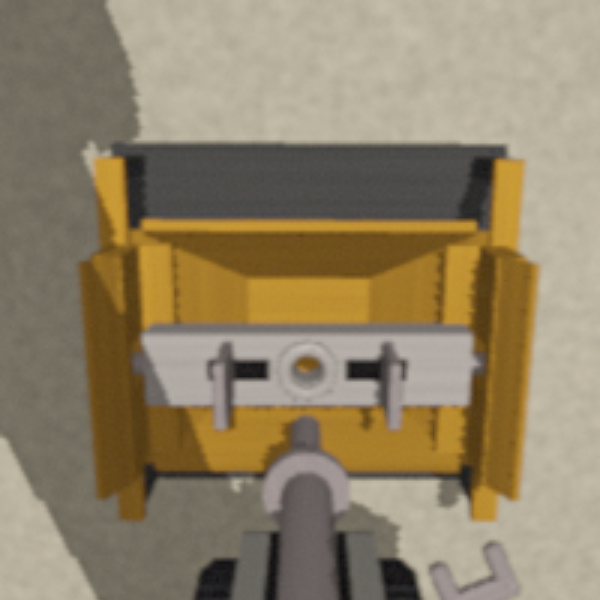

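The tip at crop (306,426) lies right in line with the eyelet at (306,370), agreeing with the projections to about 1 mm. Lowering while watching the force.

>>> drive_tool:
  rows:
    - [1, -0.5, 0.2, -12, 0, 0, 0]
    - [1, -0.5, 0.2, -28, 0, 0, 0]
    - [1, -0.5, 0.2, -42, 0, 0, 0]
    - [1, -0.5, 0.2, -50, 0, 0, 0]
    - [1, -0.5, 0.2, -54, 0, 0, 0]

```text
t: 13.65
ee_pos: [571.0, -38.2, 188.2]
eef_rot: [-3.141, -0.002, 2.778]
contact_force: [0.8, 0.7, 0.4]
opening: 10.5
```

>>> drive_tool:
  rows:
    - [1, 0, 0, 0, 0, 0, 0]
    - [1, 0, 0, -3, 0, 0, 0]
    - [1, 0, 0, -6, 0, 0, 0]
    - [1, 0, 0, -9, 0, 0, 0]
    - [1, 0, 0, -12, 0, 0, 0]

```text
t: 14.15
ee_pos: [571.7, -37.7, 177.4]
eef_rot: [3.141, 0.0, 2.779]
contact_force: [0.3, 0.1, -0.6]
opening: 10.5
```

>>> drive_tool:
  rows:
    - [1, 0, 0, -5, 0, 0, 0]
    - [1, 0, 0, -10, 0, 0, 0]
    - [1, 0, 0, -15, 0, 0, 0]
    - [1, 0, 0, -20, 0, 0, 0]
    - [1, 0, 0, -24, 0, 0, 0]

```text
t: 14.65
ee_pos: [571.5, -37.7, 152.9]
eef_rot: [-3.141, -0.0, 2.779]
contact_force: [0.2, 0.2, -1.4]
opening: 10.5
```

>>> drive_tool:
  rows:
    - [1, 0, 0, -4, 0, 0, 0]
    - [1, 0, 0, -8, 0, 0, 0]
    - [1, 0, 0, -11, 0, 0, 0]
    - [1, 0, 0, -13, 0, 0, 0]
    - [1, 0, 0, -14, 0, 0, 0]

```text
t: 15.15
ee_pos: [571.6, -37.7, 139.3]
eef_rot: [-3.142, -0.0, 2.779]
contact_force: [-0.2, 0.2, -1.0]
opening: 11.3
```

>>> drive_tool:
  rows:
    - [1, 0, 0, -1, 0, 0, 0]
    - [1, 0, 0, -1.5, 0, 0, 0]
    - [1, 0, 0, -2, 0, 0, 0]
    - [1, 0, 0, -2, 0, 0, 0]

```text
t: 15.55
ee_pos: [571.9, -37.8, 138.0]
eef_rot: [3.141, 0.0, 2.779]
contact_force: [-1.0, 0.1, 4.1]
opening: 10.8
```

The collar met the eyelet at TCP z of 138.0, as predicted. Releasing and withdrawing straight up.

>>> drive_tool:
  rows:
    - [0.8, 0, 0, 0, 0, 0, 0]
    - [0.65, 0, 0, 0, 0, 0, 0]
    - [0.55, 0, 0, 0, 0, 0, 0]
    - [0.55, 0, 0, 0, 0, 0, 0]
    - [0.55, 0, 0, 5, 0, 0, 0]

```text
t: 16.05
ee_pos: [571.1, -37.7, 142.0]
eef_rot: [-3.141, -0.001, 2.779]
contact_force: [0.1, 0.6, 0.1]
opening: 39.0
```

>>> drive_tool:
  rows:
    - [0.55, 0, 0, 10, 0, 0, 0]
    - [0.55, 0, 0, 30, 0, 0, 0]
    - [0.55, 0, 0, 65, 0, 0, 0]
    - [0.55, 0, 0, 100, 0, 0, 0]
    - [0.55, 20, 0, 110, 0, 0, 0]

```text
t: 16.55
ee_pos: [592.2, -38.4, 257.6]
eef_rot: [3.139, 0.005, 2.778]
contact_force: [0.5, 0.1, 2.0]
opening: 38.4
```

>>> drive_tool:
  rows:
    - [0.55, 30, -10, 0, 0, 0, 0]
    - [0.55, 55, -20, 0, 0, 0, 0]
    - [0.55, 55, -20, 0, 0, 0, 0]
    - [0.55, 55, -20, 0, 0, 0, 0]

```text
t: 16.95
ee_pos: [646.5, -58.0, 252.7]
eef_rot: [-3.141, -0.0, 2.779]
contact_force: [-1.0, -0.1, 0.5]
opening: 38.2
```

```bash
python3 - <<'E'
from h import *
s=manip.read_state();print(s["t"],s["ee_pos"],s["contact_force"])
im=manip.get_image("wrist");sd=manip.get_image("side");tp=manip.get_image("top")
f=lambda i,x,y,w,h,W,H:cv2.resize(i[y:y+h,x:x+w],(W,H),interpolation=cv2.INTER_CUBIC)
cv2.imwrite("pics/f.png",np.vstack([np.hstack([f(im,200,0,240,200,400,333),f(sd,290,150,110,92,400,333)]),np.hstack([f(sd,230,100,240,160,400,267),f(tp,190,120,300,200,400,267)])]))
E
```

```text
16.95 [646.47 -57.99 252.69] [-1.   -0.14  0.49]
```

View pics/f.png

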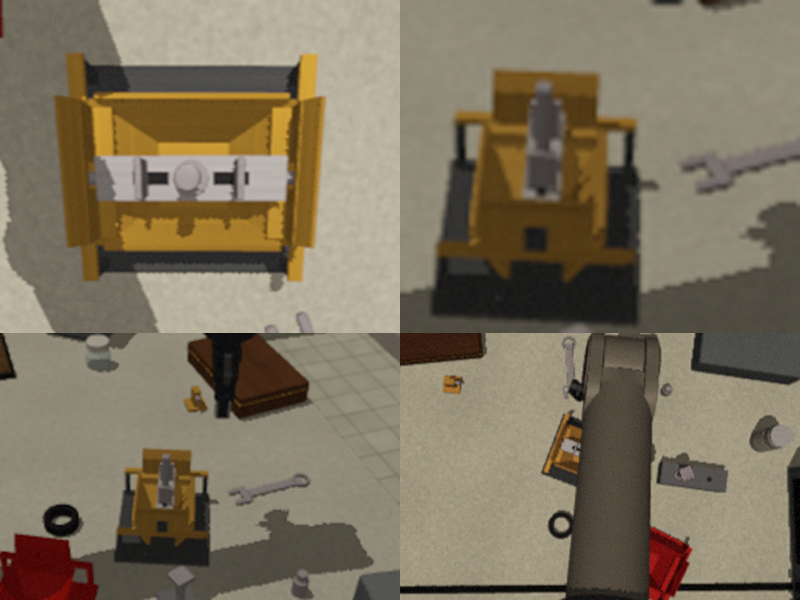

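The probe stands upright in the eyelet at wrist crop (190,178), with the plungers in both lips at (92,178) and (292,178). The square rod and the small items haven't moved. Handing in.

```bash
python3 -c "
from plant import manip
print(manip.job_done())"
```

```text
the job is handed in; nothing more can be done
None
```

The carrier is fitted across the brass horn's mouth with both plungers sprung into the lip recesses. The plain-topped probe stands in its eyelet. I handed the job in about 17 s into the 56 s limit, with the arm clear of everything.

- **Carrier:** I squeezed the tabs and lowered it level between the lips. It met the ledges at the expected height (tool height 103.3 mm). The largest external force I saw was about 37 N at the wrist, while pressing it onto the ledges, against the 120 N limit. After release, the wrist picture showed both plungers running into the lips.
- **Probe:** It entered the eyelet without measurable resistance. Its collar came to rest at tool height 138.0 mm, as calculated, with about 4 N of contact. It stayed upright after I let go.
- **Other things:** In the last pictures the square-headed rod was still in its rack hole, and the small items in view were where they started. The arm hid part of the bench in the final top view.

No check failed or disagreed by more than about 2 mm.

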